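Snap the hold-down frame shut over a copper plate on the marking bed

ROBOT

A 7-joint arm with a two-finger parallel gripper is mounted at the origin on the work surface. World frame = base frame: x ahead of the robot, y to its left, z up, the work surface at z = 0. Lengths are in m, angles in degrees, forces in N, time in s.
With the tool pointing down it reaches from about 0.35 to 0.9 m from the base axis. Payload 8.1 kg.
Tool frame: the origin (TCP) lies at the very end of the fingers, on their centre line; the grasp point (between the pads) lies 19 mm behind it; y points along the fingers, x is the direction in which the jaws open and shut, and the axes are right-handed (so a half turn about y gives the same grasp; the last joint's range is limited). The gripper opens to 92 mm and grips with 3 to 60 N. Pads are 19 mm wide; open, the fingers measure 130 mm over their backs; the gripper's body (75 mm by 190 mm) begins 47 mm behind the grasp point.
Start: joints at [-81.222, 24.895, 1.432, 90.138, -0.665, 64.973, -4.303], TCP at [0.158, 0.605, 0.227] pointing down, gripper open.
Joint ranges: [-149.89, 149.89], [-25.12, 119.58], [-72.63, 75.52], [4.76, 147.25], [-75.54, 255.54], [6.69, 114.76], [-157.13, 157.13]. Speed limits (degrees/s): [127.2, 127.2, 172.46, 172.46, 180, 180, 180].

INTERFACE

Orientations are given as [roll, pitch, yaw] about the fixed x, y, z axes, in that order (R = Rz(yaw) Ry(pitch) Rx(roll)).
In Python, from workcell import * gives the robot as it stands.
- The arm moves only by the tool jog_arm, never from a script. Its argument "deltas" is a list of rows, each an object with "fingers": the opening, from 0 (shut) to 1 (fully open); "xyz": the shift along the tool's x, y, z in units of 50 mm (1.0 is 50 mm), a list of three; "rotation": the turn, a rotation vector about the tool's x, y, z in units of 5 degrees (1.0 is 5 degrees), a list of three. A call has 1 to 12 rows; each row shifts and turns the commanded pose from where the row before left it, along the tool's axes as they then stand; what a row does not reach is not made up. A row lasts 1/10 s, in which the tool goes at most 50 mm and 8.59 degrees, less where a joint would pass 70% of its speed; a pose out of reach is approached as far as the arm can. A call is refused whole if a number of a shift passes 1 or a number of a turn 1, either way. A call with a gripper value outside its range is refused whole. The fingers move at their own pace and stop on an object; "grip_force" is the grip in N (left out, the last holds). Time passes only in rows, so rows that do not move let the fingers close. It gives the time, the measured TCP pose, the force and the opening at its end, in the units of the state.
- state(): the state, without advancing time (a new reading comes with each control period).
- read_camera(name): name is "scene" or "top" or "wrist"; returns the picture (480x640x3 uint8, red, green, blue); there is no depth.
- camera_model(name): a dict with "camera_matrix" (3x3 intrinsics, pixels), "position" and "orientation" of the camera in the world. Camera axes: x right, y down, z forward; pixel columns grow to the right and rows downward; lengths in m; the calibration is good to about 2 mm. A picture is of the moment at which its call begins: read the wrist's pose just before it. camera_model takes no time and is no camera call; for the wrist camera it gives the pose at the moment of the call.
- finish_job(): hands the job in, once; it reports no verdict.
The state is a dict: "time": time; "joint_positions": joint angles; "dq": joint speeds; "joint_torque": joint torques, N m; "tcp_pos": TCP position; "ee_rot": TCP orientation; "contact_force": force on the tool from outside, world axes, zero at the start; "torque": the same for the moment, N m; "grip_width": finger opening in m.
Only numpy, scipy, OpenCV 4.12 (cv2) and the standard library are available. Lean on these libraries where they do the work, as an engineer would, in place of code of your own. Each camera call takes 0.05 s, during which the arm holds its last target.

TASK

Close the hinged hold-down frame over the copper plate in the marking fixture: lower it gently until its front bar rests on the two spring catches, then press the finger tab down slowly, by feel, until both catches snap over the bar and the resistance suddenly drops. Keep pressing until the springy buffers under the frame are squeezed down and it bears hard on its stop, and finish like that, still holding it down firmly with the fingers; do not let go, and do not use brute force. Leave the medal, the screwdriver and the step gauge beside the fixture alone.

Things in the scene. Friction and masses are not known exactly. Their poses are not given: they have to be found in the camera images.
- fixture: Dark base plate 170 x 170 x 12 mm, screwed fast on a perforated aluminium bed (10 mm thick, on the work surface). Origin: centre of its underside; x runs from the catch side (front, faces the robot at yaw 0) to the hinge side, y left, z up. A copper plate 60 x 90 mm lies on it. Low ears with screws widen it to y = +-108 mm; steel hinge blocks 28 mm high stand at x = 60, y = +-66 mm.
- hold_frame: Hinged aluminium window frame, 150 mm wide, 8 mm thick, 0.3 kg. Origin on the hinge pin, mid-thickness; -x runs to the free end, z out of the outer face (top when closed), which lies at z = 4 mm. From the pin: window 46 to 112 mm (96 wide), front rail to 136, a steel catch bar 5 mm thick across the front at 141.5, and at mid-width a flush finger tab 44 mm wide, 7 thick, reaching to 170.
- frame_angle (a joint): Frame's opening, rad: 0 level, hard on its stop; grows as the free end lifts; starts at 0.5 to 1.2. A friction hinge holds it anywhere (1 to 4 N moves it). At 0.095 the bar meets the catches' slopes; the push at the tab then climbs from 4 to 10-17 N until, near 0.05, they snap over the bar and the force drops to almost nothing. From 0.024 down the buffers resist: about 7 N brings it to 0.
- frame_tab (a point): Point on the outer (upper) face of the finger tab, 153 mm from the hinge pin and 4 mm outside its plane, at mid-width: the place to push. Its z axis is the frame's z axis. Let go when latched, the two rubber buffers lift the frame up against the catches, to an angle of about 0.009; held with 8 to 20 N at the tab it stays at 0. More than 80 N would be brute force.
- frame_hinge (a point): Middle of the hinge pin, fixed in the fixture at x = 60, y = 0, z = 22 mm of its frame; the pin runs along the fixture's y.
- catch_left (a joint): Deflection in rad of the left leaf-spring catch (16 mm wide steel leaf on the fixture's front face at y = +55 mm, up to about 49 mm high): 0 at rest, about 0.15 when the bar pushes its nose out to the front, back at 0 when it has snapped over the bar.
- catch_right (a joint): The same for the right catch, at y = -55 mm.
- catch_left_nose (a point): Tip of the left catch's nose, at rest at x = -80, y = 55, z = 27 mm of the fixture.
- catch_right_nose (a point): Tip of the right catch's nose, at rest at x = -80, y = -55, z = 27 mm of the fixture.
- medal: Bystander: brass medal, 65 mm across, 6 mm thick, lying flat on the bed left of the fixture. Origin: centre of its underside.
- driver: Bystander: black-handled screwdriver, 170 mm long, lying on the bed right of the fixture, roughly along the fixture's x. Origin: underside, near its middle.
- step_gauge: Bystander: stepped aluminium block, 30 x 50 x 30 mm, on the bed behind the hinge. Origin: centre of its underside.

How it is judged (in metres and radians):
On the way, in this order (a step that is already met when the one before it is completed fails the run):
1. the frame is lowered slowly onto the spring catches (angle 0.055 to 0.125 rad, closing slower than 0.4 rad/s, for 0.15 s) (value of joint frame_angle between 0.055 and 0.125 rad and velocity of joint frame_angle above -0.4 rad/s), for 0.15 s.
2. both catches have snapped over the bar and the frame is held under them (value of joint frame_angle below 0.013 rad and value of joint each of catch_left, catch_right below 0.03 rad), for 0.1 s.
At the end, for the whole second after the job is handed in: Both catches are back over the bar (each under 0.03 rad), the frame is pressed down onto its stop (angle under 0.004 rad), nothing moves, and the fingers still press on the frame with over 4 N (all of step 2 and value of joint frame_angle below 0.004 rad and contact force between the fingers and hold_frame above 4 N and linear speed of hold_frame below 0.02 m/s); the arm keeps its last pose, push and grip.
It fails at once if the frame is slammed onto the catches (closing faster than 0.8 rad/s just above them) (value of joint frame_angle between 0.1 and 0.25 rad and velocity of joint frame_angle below -0.8 rad/s).
It fails at once if the frame is forced (more than 80 N) (contact force between the fingers and hold_frame above 80 N).
It fails at once if the medal, screwdriver or gauge is moved by more than 15 mm (distance of any of medal, driver, step_gauge from where it was at the start of the episode above 0.015 m).
It also fails if it takes over 38 s, if anything falls off the work surface, if the arm or the gripper's body presses on something with over 40 N, if the wrist force passes 120 N, or if a joint passes its speed limit or range.

## Working session

There is one attempt and no reset: what is moved stays moved. The work goes in short steps, Python scripts to look and compute and a tool call to move; the robot and the scene stay as the last step left them, time stands still between calls to the robot, and variables do not carry over. Pictures are saved under pics/ and viewed, and the job is handed in when it is done.

Besides the shell and the picture viewer there is one more tool, called after "Emit:" by a JSON object that holds its "name" and its "arguments". jog_arm: Moves the arm, as the interface text tells. Its arguments: {"type":"object","properties":{"deltas":{"type":"array","items":{"type":"object","properties":{"fingers":{"type":"number"},"xyz":{"type":"array","items":{"type":"number"}},"rotation":{"type":"array","items":{"type":"number"}}}}},"grip_force":{"type":"number"}},"required":["deltas"]}

```bash
mkdir -p pics; ls; python3 - <<'E'
from workcell import *
import cv2
print(state())
for n in ("scene","top"):
    im=read_camera(n); cv2.imwrite(f"pics/{n}0.png",im[:,:,::-1]); print(n,camera_model(n))
E
```

```text
pics
{'time': 0.0, 'joint_positions': array([-81.22385489,  24.93608965,   1.43048164,  90.18915539,
        -0.66306342,  64.97048469,  -4.30120013]), 'dq': array([ 0.0934316 , -0.00352706, -0.04068617,  0.01602712, -0.04405419,
       -0.03226067,  0.05484019]), 'joint_torque': array([-3.96645055e-05, -6.67850804e+01,  9.85117704e-01, -3.14462471e+01,
       -6.05774671e-02,  4.26743086e-02,  1.85640206e-04]), 'tcp_pos': array([0.15805516, 0.60417377, 0.22594844]), 'ee_rot': array([-9.00092342e+01,  8.69674011e-02,  7.53440086e+01]), 'contact_force': array([-0.39313224,  0.07061043, -1.20754059]), 'torque': array([0.01412234, 0.00729935, 0.0158331 ]), 'grip_width': 0.09174067022776672}
scene {'camera_matrix': array([[552.37912825,   0.        , 313.70425283],
       [  0.        , 552.37912825, 240.29468193],
       [  0.        ,   0.        ,   1.        ]]), 'position': array([ 1.13765721, -0.19618302,  0.87839504]), 'orientation': array([-1.44673892e+02, -6.30763262e-02,  6.52092275e+01])}
top {'camera_matrix': array([[468.15602997,   0.        , 323.84071017],
       [  0.        , 468.15602997, 248.18418434],
       [  0.        ,   0.        ,   1.        ]]), 'position': array([0.47540172, 0.03653976, 0.97265007]), 'orientation': array([-171.45455223,    1.60639806,  -91.39382611])}
```

View pics/scene0.png

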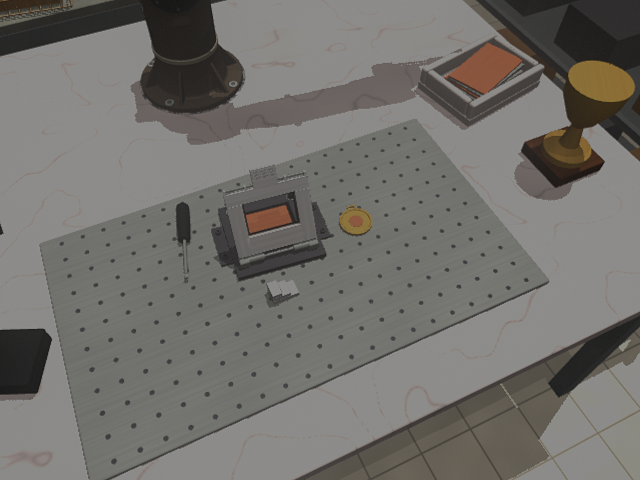

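View pics/top0.png

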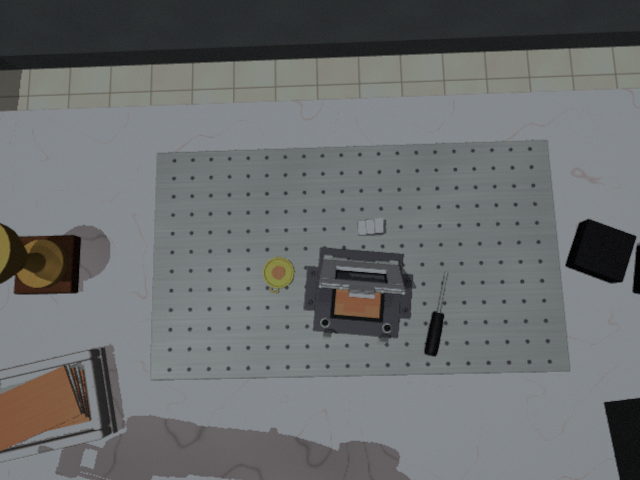

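```bash
python3 - <<'E'
import cv2
a=cv2.imread("pics/top0.png")[235:350,295:425]; cv2.imwrite("pics/topc.png",cv2.resize(a,None,fx=6,fy=5.2,interpolation=cv2.INTER_CUBIC) if 0 else cv2.resize(a,None,fx=5,fy=5,interpolation=cv2.INTER_CUBIC))
a=cv2.imread("pics/scene0.png")[160:285,205:335]; cv2.imwrite("pics/scenec.png",cv2.resize(a,None,fx=4.8,fy=4.8,interpolation=cv2.INTER_CUBIC))
E
```

```text
(no output)
```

View pics/topc.png

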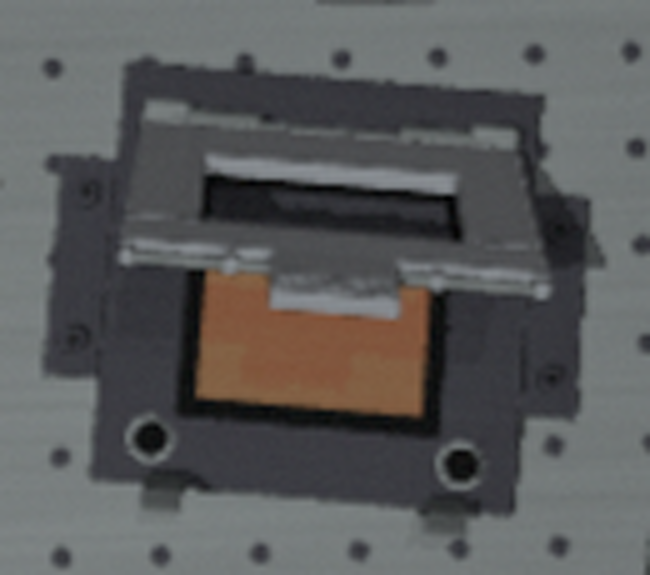

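View pics/scenec.png

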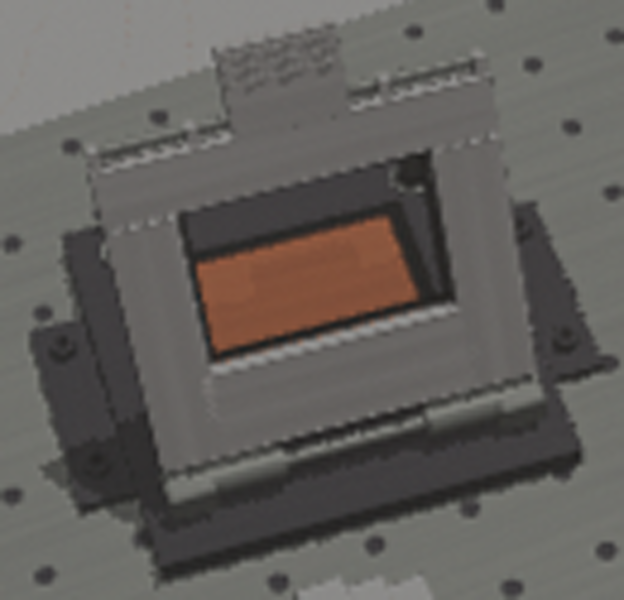

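```bash
cat > h.py <<'E'
import numpy as np, cv2
from scipy.spatial.transform import Rotation as R
from scipy.optimize import least_squares
def Rm(rpy): return R.from_euler('xyz',rpy,degrees=True).as_matrix()
def proj(cm,P):
    p=(P-cm['position'])@Rm(cm['orientation']); q=p@cm['camera_matrix'].T; return q[:,:2]/q[:,2:]
def fix2w(p,P):
    c,s=np.cos(p[2]),np.sin(p[2]); P=np.atleast_2d(P)
    return np.c_[p[0]+c*P[:,0]-s*P[:,1],p[1]+s*P[:,0]+c*P[:,1],.010+P[:,2]]
def fr2fix(a,P):
    P=np.atleast_2d(P); c,s=np.cos(a),np.sin(a)  # -x lifts
    return np.c_[.060+c*P[:,0]+s*P[:,2],P[:,1],.022-s*P[:,0]+c*P[:,2]]
E
cat > fit.py <<'E'
from workcell import *
from h import *
T=[('b',85,85,12,125,62),('b',85,-85,12,545,97),('b',-85,85,12,92,475),('b',-85,-85,12,515,513),
('f',-170,22,4,270,290),('f',-170,-22,4,400,300),('f',-170,22,-3,270,310),('f',-170,-22,-3,400,318)]
S=[('b',85,-85,0,160,580),('b',85,85,0,580,460),('f',-170,-22,4,213,50),('f',-170,22,4,333,25),('f',-112,-48,4,180,215),('f',-112,48,4,432,152),('f',-46,48,4,455,312),('f',-46,-48,4,210,378)]
ct,cs=camera_model('top'),camera_model('scene')
def res(p):
    o=[]
    for L,cm,f,ox,oy in((T,ct,5,295,235),(S,cs,4.8,205,160)):
        W=np.vstack([fix2w(p,np.array(l[1:4])/1e3) if l[0]=='b' else fix2w(p,fr2fix(p[3],np.array(l[1:4])/1e3)) for l in L])
        uv=np.array([[l[4]/f+ox,l[5]/f+oy] for l in L])
        o.append(proj(cm,W)-uv)
    return np.vstack(o).ravel()
r=least_squares(res,[.45,0,0,1.],loss='soft_l1')
p=r.x; print(p,np.degrees(p[2:])); print(res(p).reshape(-1,2).round(1))
for a in (p[3],.8,.5,.3,.1,.05,0): print(round(a,3),fix2w(p,fr2fix(a,[-.153,0,.004])).round(4))
E
python3 fit.py
```

```text
[ 0.529307   -0.00763925 -0.10667853  1.09913851] [-6.11222933 62.97599769]
[[-0.1 -1. ]
 [-1.2 -1.6]
 [-0.6  0. ]
 [-0.1 -0.4]
 [-0.2 -0.5]
 [ 0.1 -0.4]
 [-0.5 -0.7]
 [-0.3 -0.2]
 [-0.1  0.4]
 [-0.   0.6]
 [-0.7 -0.6]
 [-0.7 -1.5]
 [-1.6 -0.4]
 [-1.2 -0.8]
 [-0.2 -1.2]
 [-0.2 -1.2]]
1.099 [[ 0.5234 -0.007   0.1701]]
0.8 [[ 0.4858 -0.003   0.1445]]
0.5 [[4.574e-01 1.000e-04 1.089e-01]]
0.3 [[0.4448 0.0014 0.081 ]]
0.1 [[0.438  0.0021 0.0513]]
0.05 [[0.4372 0.0022 0.0436]]
0 [[0.4368 0.0023 0.036 ]]
```

Emit:
{"name": "jog_arm", "arguments": {"deltas": [{"fingers": 0, "xyz": [0, -0.45, 0], "rotation": [0, -0.86, 0]}, {"fingers": 0, "xyz": [0, -0.45, 0], "rotation": [0, -0.86, 0]}, {"fingers": 0, "xyz": [-0.57, 0, -0.47], "rotation": [0, 0, 0]}, {"fingers": 0, "xyz": [-0.57, 0, -0.47], "rotation": [0, 0, 0]}, {"fingers": 0, "xyz": [-0.57, 0, -0.47], "rotation": [0, 0, 0]}, {"fingers": 0, "xyz": [-0.57, 0, -0.47], "rotation": [0, 0, 0]}, {"fingers": 0, "xyz": [-0.57, 0, -0.47], "rotation": [0, 0, 0]}, {"fingers": 0, "xyz": [-0.57, 0, -0.47], "rotation": [0, 0, 0]}, {"fingers": 0, "xyz": [-0.57, 0, -0.47], "rotation": [0, 0, 0]}, {"fingers": 0, "xyz": [-0.57, 0, -0.47], "rotation": [0, 0, 0]}, {"fingers": 0, "xyz": [-0.57, 0, -0.47], "rotation": [0, 0, 0]}, {"fingers": 0, "xyz": [-0.57, 0, -0.47], "rotation": [0, 0, 0]}], "grip_force": 30}}

```text
time: 1.3
tcp_pos: [0.3622, 0.2949, 0.2716]
ee_rot: [-90.0, 0.0, 83.9]
contact_force: [0.6, 0.2, 0.4]
grip_width: 0.002
```

Emit:
{"name": "jog_arm", "arguments": {"deltas": [{"xyz": [-0.57, 0, -0.47]}, {"xyz": [-0.57, 0, -0.47]}, {"xyz": [-0.57, 0, -0.47]}, {"xyz": [-0.57, 0, -0.47]}, {"xyz": [-0.57, 0, -0.47]}, {"xyz": [-0.57, 0, -0.47]}, {"xyz": [-0.57, 0, -0.47]}, {"xyz": [-0.57, 0, -0.47]}, {"xyz": [-0.57, 0, -0.47]}, {"xyz": [-0.4, 0, -0.47]}, {"xyz": [0, 0, 0]}]}}

```text
invalid input at $.deltas[0]: expected keys fingers, xyz, rotation
```

```bash
python3 - <<'E'
from workcell import *
from h import *
s=state(); print(s['time'],s['tcp_pos'],s['contact_force'],s['ee_rot'])
cm=camera_model('wrist'); im=read_camera('wrist'); cv2.imwrite("pics/w1.png",im[:,:,::-1]); print(cm['position'],cm['orientation'])
im=read_camera('scene'); cv2.imwrite("pics/s1.png",im[:,:,::-1])
E
```

```text
1.3 [0.36219921 0.29490429 0.27157127] [0.59238058 0.22387334 0.39603285] [-8.99841308e+01  1.02727221e-02  8.39391856e+01]
[0.28523987 0.30274513 0.42952146] [ 1.63408541e+02 -3.68158793e-02  8.39063879e+01]
```

View pics/w1.png

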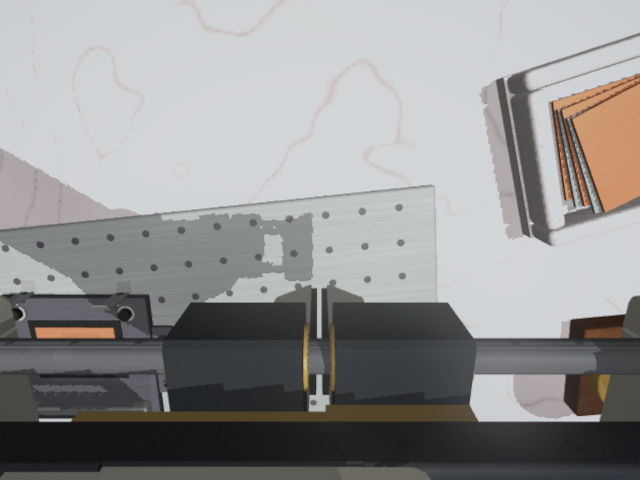

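View pics/s1.png

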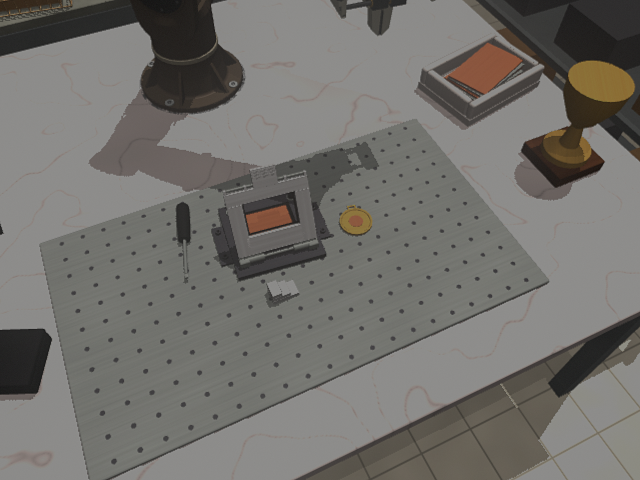

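The move was refused because each row needs all three keys. In the pictures, the frame is still untouched and the arm is clear of the fixture.

Emit:
{"name": "jog_arm", "arguments": {"deltas": [{"fingers": 0, "rotation": [0, 0, 0], "xyz": [-0.57, 0, -0.48]}, {"fingers": 0, "rotation": [0, 0, 0], "xyz": [-0.57, 0, -0.48]}, {"fingers": 0, "rotation": [0, 0, 0], "xyz": [-0.57, 0, -0.48]}, {"fingers": 0, "rotation": [0, 0, 0], "xyz": [-0.57, 0, -0.48]}, {"fingers": 0, "rotation": [0, 0, 0], "xyz": [-0.57, 0, -0.48]}, {"fingers": 0, "rotation": [0, 0, 0], "xyz": [-0.57, 0, -0.48]}, {"fingers": 0, "rotation": [0, 0, 0], "xyz": [-0.57, 0, -0.48]}, {"fingers": 0, "rotation": [0, 0, 0], "xyz": [-0.57, 0, -0.48]}, {"fingers": 0, "rotation": [0, 0, 0], "xyz": [-0.57, 0, -0.48]}, {"fingers": 0, "rotation": [0, 0, 0], "xyz": [-0.47, 0, -0.48]}, {"fingers": 0, "rotation": [0, 0, 0], "xyz": [0, 0, 0]}]}}

```text
time: 2.5
tcp_pos: [0.5725, -0.0115, 0.2713]
ee_rot: [-90.0, 0.1, 83.6]
contact_force: [-0.7, 0.4, -0.3]
grip_width: 0.0007
```

```bash
python3 - <<'E'
from workcell import *
from h import *
s=state(); print(s['time'],s['tcp_pos'],s['contact_force'],s['ee_rot'],s['joint_positions'])
im=read_camera('scene'); cv2.imwrite("pics/s2.png",cv2.resize(im[60:300,150:400,::-1],None,fx=2.4,fy=2.4))
im=read_camera('wrist'); cv2.imwrite("pics/w2.png",im[:,:,::-1])
E
```

```text
2.5 [ 0.57254981 -0.01153657  0.27130021] [-0.6518896   0.43249572 -0.28227001] [-90.04559704   0.14406092  83.62396183] [-22.07800319  18.47738143  23.98037954  95.38748004  -7.83758945
  67.79155556  87.39461866]
```

View pics/s2.png

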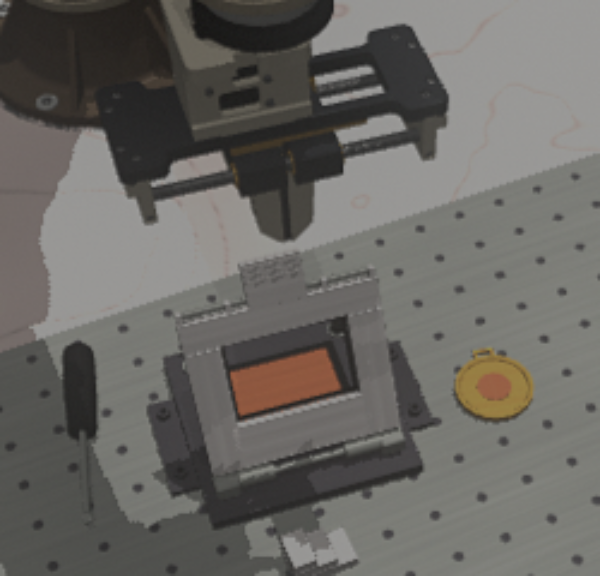

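View pics/w2.png

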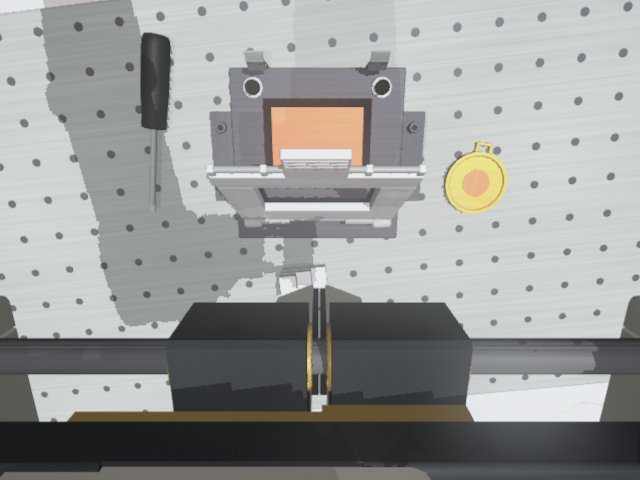

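Emit:
{"name": "jog_arm", "arguments": {"deltas": [{"fingers": 0, "rotation": [0, 0, 0], "xyz": [0, 0.4, 0.05]}, {"fingers": 0, "rotation": [0, 0, 0], "xyz": [0, 0.4, 0.05]}, {"fingers": 0, "rotation": [0, 0, 0], "xyz": [0, 0.4, 0.05]}, {"fingers": 0, "rotation": [0, 0, 0], "xyz": [0, 0.4, 0.05]}, {"fingers": 0, "rotation": [0, 0, 0], "xyz": [0, 0.3, 0.05]}, {"fingers": 0, "rotation": [0, 0, 0], "xyz": [0, 0, 0.1]}, {"fingers": 0, "rotation": [0, 0, 0], "xyz": [0, 0, 0.1]}, {"fingers": 0, "rotation": [0, 0, 0], "xyz": [0, 0, 0]}]}}

```text
time: 3.4
tcp_pos: [0.5481, -0.0042, 0.1777]
ee_rot: [-90.0, -0.0, 84.0]
contact_force: [-0.3, 0.6, -0.3]
grip_width: 0.0005
```

```bash
cat > st.py <<'E'
from workcell import *
from h import *
import sys
s=state(); H=np.array([.589,-.014]); d=np.array([-.9943,.1063]); l=np.array([.1063,.9943])
v=s['tcp_pos'][:2]-H; f=s['contact_force']
print('t %.2f u %.1f lat %.1f z %.1f mm'%(s['time'],v@d*1e3,v@l*1e3,s['tcp_pos'][2]*1e3),'F along u %.1f z %.1f'%(f[:2]@d,f[2]),s['ee_rot'].round(2))
if len(sys.argv)>1:
    n=sys.argv[1]
    im=read_camera('scene'); cv2.imwrite(f"pics/s{n}.png",cv2.resize(im[110:290,200:350,::-1],None,fx=3.2,fy=3.2,interpolation=cv2.INTER_CUBIC))
E
python3 st.py 3
python3 -c "
import numpy as np
p=None
for a in np.r_[np.arange(1.1,.29,-.1),np.arange(.25,.01,-.05),0]:
    q=np.array([160*np.cos(a)-4*np.sin(a)-9.5,32+160*np.sin(a)+4*np.cos(a)])
    print(round(a,2),q.round(1),(q-p).round(1) if p is not None else ''); p=q
"
```

```text
t 3.40 u 41.7 lat 5.4 z 177.7 mm F along u 0.3 z -0.3 [-9.004e+01 -5.000e-02  8.399e+01]
1.1 [ 59.5 176.4] 
1.0 [ 73.6 168.8] [14.1 -7.6]
0.9 [ 86.8 159.8] [13.2 -9. ]
0.8 [ 99.1 149.6] [ 12.3 -10.3]
0.7 [110.3 138.1] [ 11.2 -11.4]
0.6 [120.3 125.6] [ 10.  -12.5]
0.5 [129.  112.2] [  8.7 -13.4]
0.4 [136.3  98. ] [  7.3 -14.2]
0.3 [142.2  83.1] [  5.9 -14.9]
0.25 [144.5  75.5] [ 2.4 -7.6]
0.2 [146.5  67.7] [ 2.  -7.8]
0.15 [148.1  59.9] [ 1.6 -7.8]
0.1 [149.3  52. ] [ 1.2 -7.9]
0.05 [150.1  44. ] [ 0.8 -8. ]
0.0 [150.5  36. ] [ 0.4 -8. ]
```

View pics/s3.png

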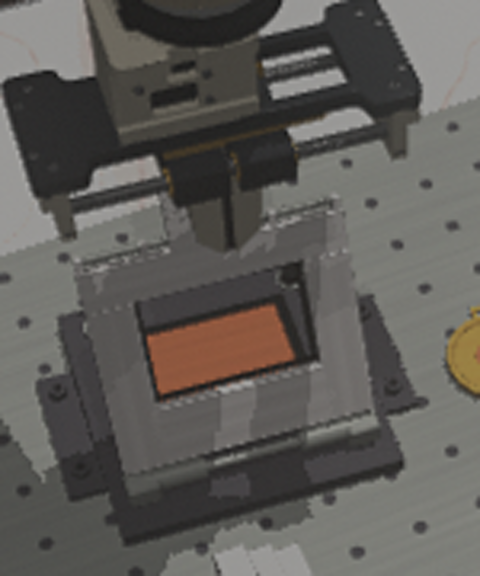

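Emit:
{"name": "jog_arm", "arguments": {"deltas": [{"fingers": 0, "rotation": [0, 0, 0], "xyz": [-0.05, 0, 0.1]}, {"fingers": 0, "rotation": [0, 0, 0], "xyz": [-0.05, 0.03, 0.1]}, {"fingers": 0, "rotation": [0, 0, 0], "xyz": [0, 0, 0.1]}, {"fingers": 0, "rotation": [0, 0, 0], "xyz": [0, 0.02, 0.1]}, {"fingers": 0, "rotation": [0, 0, 0], "xyz": [0, 0.07, 0.1]}, {"fingers": 0, "rotation": [0, 0, 0], "xyz": [0, 0.07, 0.1]}, {"fingers": 0, "rotation": [0, 0, 0], "xyz": [0, 0, 0]}]}}

```text
time: 4.15
tcp_pos: [0.517, -0.0065, 0.1667]
ee_rot: [-89.9, -0.0, 84.0]
contact_force: [0.4, 0.2, 0.2]
grip_width: 0.0004
```

```bash
python3 st.py 4
```

```text
t 4.15 u 72.3 lat -0.2 z 166.7 mm F along u -0.4 z 0.2 [-89.92  -0.    83.95]
```

View pics/s4.png

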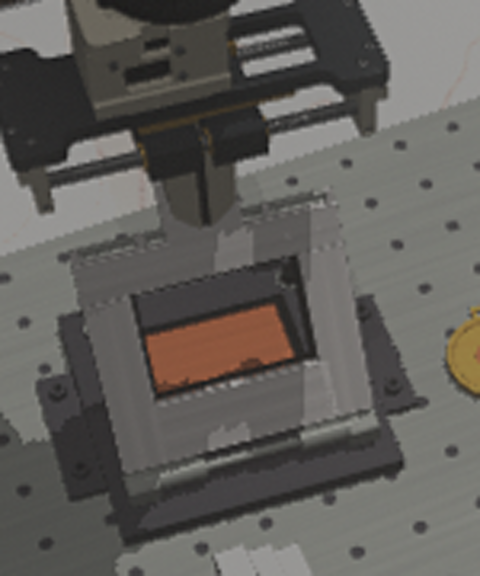

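The bar's left end has moved from (78,268) to (72,258), so the fingers are moving the frame. I'll follow the arc down.

Emit:
{"name": "jog_arm", "arguments": {"deltas": [{"fingers": 0, "rotation": [0, 0, 0], "xyz": [0, 0.09, 0.14]}, {"fingers": 0, "rotation": [0, 0, 0], "xyz": [0, 0.09, 0.14]}, {"fingers": 0, "rotation": [0, 0, 0], "xyz": [0, 0.1, 0.12]}, {"fingers": 0, "rotation": [0, 0, 0], "xyz": [0, 0.1, 0.12]}, {"fingers": 0, "rotation": [0, 0, 0], "xyz": [0, 0.115, 0.11]}, {"fingers": 0, "rotation": [0, 0, 0], "xyz": [0, 0.115, 0.11]}, {"fingers": 0, "rotation": [0, 0, 0], "xyz": [0, 0.125, 0.1]}, {"fingers": 0, "rotation": [0, 0, 0], "xyz": [0, 0.125, 0.1]}, {"fingers": 0, "rotation": [0, 0, 0], "xyz": [0, 0.13, 0.09]}, {"fingers": 0, "rotation": [0, 0, 0], "xyz": [0, 0.13, 0.09]}, {"fingers": 0, "rotation": [0, 0, 0], "xyz": [0, 0, 0]}]}}

```text
time: 5.3
tcp_pos: [0.4611, -0.0009, 0.1102]
ee_rot: [-89.9, 0.0, 83.9]
contact_force: [-1.0, -0.1, 1.2]
grip_width: 0.0005
```

```bash
python3 st.py 5
```

```text
t 5.30 u 128.6 lat -0.6 z 110.2 mm F along u 1.0 z 1.2 [-8.988e+01  3.000e-02  8.394e+01]
```

View pics/s5.png

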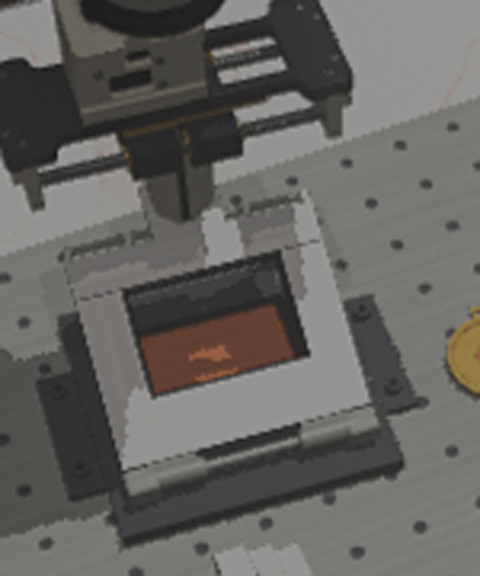

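Emit:
{"name": "jog_arm", "arguments": {"deltas": [{"fingers": 0, "rotation": [0, 0, 0], "xyz": [0, 0.12, 0.065]}, {"fingers": 0, "rotation": [0, 0, 0], "xyz": [0, 0.12, 0.06]}, {"fingers": 0, "rotation": [0, 0, 0], "xyz": [0, 0.12, 0.055]}, {"fingers": 0, "rotation": [0, 0, 0], "xyz": [0, 0.12, 0.05]}, {"fingers": 0, "rotation": [0, 0, 0], "xyz": [0, 0.1, 0.04]}, {"fingers": 0, "rotation": [0, 0, 0], "xyz": [0, 0.08, 0.03]}, {"fingers": 0, "rotation": [0, 0, 0], "xyz": [0, 0.08, 0.02]}, {"fingers": 0, "rotation": [0, 0, 0], "xyz": [0, 0.06, 0.02]}, {"fingers": 0, "rotation": [0, 0, 0], "xyz": [0, 0, 0]}]}}

```text
time: 6.25
tcp_pos: [0.4451, 0.0009, 0.0708]
ee_rot: [-89.9, 0.0, 83.9]
contact_force: [0.2, -0.4, -0.1]
grip_width: 0.0004
```

```bash
python3 st.py 6
```

```text
t 6.25 u 144.7 lat -0.5 z 70.8 mm F along u -0.2 z -0.1 [-8.995e+01  1.000e-02  8.394e+01]
```

View pics/s6.png

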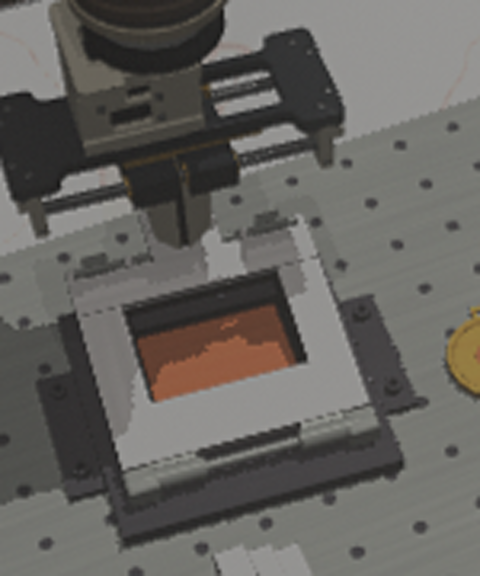

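Emit:
{"name": "jog_arm", "arguments": {"deltas": [{"fingers": 0, "rotation": [0, 0, 0], "xyz": [0, 0.05, 0.01]}, {"fingers": 0, "rotation": [0, 0, 0], "xyz": [0, 0.05, 0.01]}, {"fingers": 0, "rotation": [0, 0, 0], "xyz": [0, 0.05, 0.01]}, {"fingers": 0, "rotation": [0, 0, 0], "xyz": [0, 0.05, 0.01]}, {"fingers": 0, "rotation": [0, 0, 0], "xyz": [0, 0.05, 0.01]}, {"fingers": 0, "rotation": [0, 0, 0], "xyz": [0, 0.05, 0.01]}, {"fingers": 0, "rotation": [0, 0, 0], "xyz": [0, 0.04, 0.01]}, {"fingers": 0, "rotation": [0, 0, 0], "xyz": [0, 0, 0]}]}}

```text
time: 7.1
tcp_pos: [0.4419, 0.0013, 0.054]
ee_rot: [-90.0, 0.0, 83.9]
contact_force: [-0.6, 0.6, 1.2]
grip_width: 0.0004
```

```bash
python3 st.py 7
```

```text
t 7.10 u 147.9 lat -0.4 z 54.0 mm F along u 0.7 z 1.2 [-8.998e+01  1.000e-02  8.394e+01]
```

View pics/s7.png

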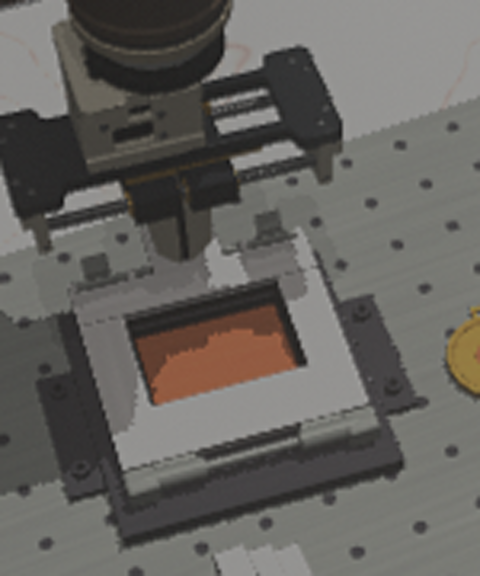

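Emit:
{"name": "jog_arm", "arguments": {"deltas": [{"fingers": 0, "rotation": [0, 0, 0], "xyz": [0, 0.02, 0.004]}, {"fingers": 0, "rotation": [0, 0, 0], "xyz": [0, 0.02, 0.004]}, {"fingers": 0, "rotation": [0, 0, 0], "xyz": [0, 0.02, 0.004]}, {"fingers": 0, "rotation": [0, 0, 0], "xyz": [0, 0, 0]}, {"fingers": 0, "rotation": [0, 0, 0], "xyz": [0, 0, 0]}]}}

```text
time: 7.65
tcp_pos: [0.4414, 0.0014, 0.0512]
ee_rot: [-90.0, -0.0, 83.9]
contact_force: [0.1, -0.2, 0.3]
grip_width: 0.0005
```

Emit:
{"name": "jog_arm", "arguments": {"deltas": [{"fingers": 0, "rotation": [0, 0, 0], "xyz": [0, 0.02, 0.002]}, {"fingers": 0, "rotation": [0, 0, 0], "xyz": [0, 0.02, 0.002]}, {"fingers": 0, "rotation": [0, 0, 0], "xyz": [0, 0, 0]}]}}

```text
time: 7.95
tcp_pos: [0.4413, 0.0014, 0.0493]
ee_rot: [-90.0, -0.0, 83.9]
contact_force: [-1.4, -0.7, 5.1]
grip_width: 0.0003
```

The upward force has risen to 5 N, so the bar has met the catches. I'll hold here briefly for step 1.

Emit:
{"name": "jog_arm", "arguments": {"deltas": [{"fingers": 0, "rotation": [0, 0, 0], "xyz": [0, 0, 0]}, {"fingers": 0, "rotation": [0, 0, 0], "xyz": [0, 0, 0]}, {"fingers": 0, "rotation": [0, 0, 0], "xyz": [0, 0, 0]}]}}

```text
time: 8.25
tcp_pos: [0.4413, 0.0014, 0.0493]
ee_rot: [-90.0, -0.0, 83.9]
contact_force: [-1.5, -0.5, 5.8]
grip_width: 0.0005
```

```bash
python3 st.py 8
```

```text
t 8.25 u 148.5 lat -0.4 z 49.3 mm F along u 1.5 z 5.8 [-9.001e+01 -1.000e-02  8.394e+01]
```

View pics/s8.png

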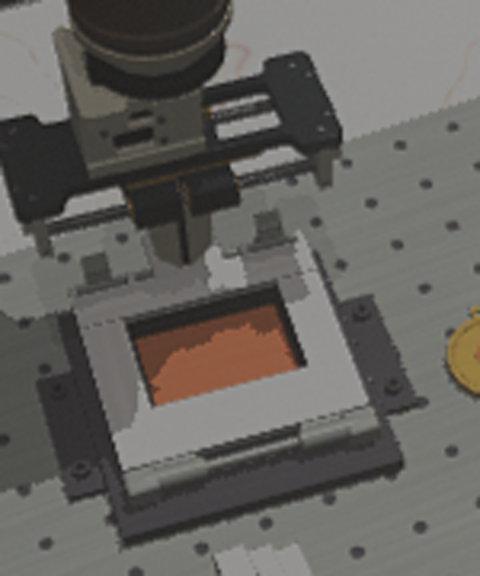

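The bar rests on both catches, which show at (95,270) and (268,225). I'll press on slowly.

Emit:
{"name": "jog_arm", "arguments": {"deltas": [{"fingers": 0, "rotation": [0, 0, 0], "xyz": [0, 0.016, 0.001]}, {"fingers": 0, "rotation": [0, 0, 0], "xyz": [0, 0.016, 0.001]}, {"fingers": 0, "rotation": [0, 0, 0], "xyz": [0, 0.016, 0.001]}, {"fingers": 0, "rotation": [0, 0, 0], "xyz": [0, 0, 0]}]}}

```text
time: 8.7
tcp_pos: [0.4411, 0.0014, 0.047]
ee_rot: [-90.0, -0.0, 83.9]
contact_force: [-1.1, 0.2, 7.5]
grip_width: 0.0003
```

Emit:
{"name": "jog_arm", "arguments": {"deltas": [{"fingers": 0, "rotation": [0, 0, 0], "xyz": [0, 0.016, 0.001]}, {"fingers": 0, "rotation": [0, 0, 0], "xyz": [0, 0.016, 0.001]}, {"fingers": 0, "rotation": [0, 0, 0], "xyz": [0, 0, 0]}]}}

```text
time: 9.0
tcp_pos: [0.441, 0.0015, 0.0456]
ee_rot: [-90.0, -0.0, 83.9]
contact_force: [-2.7, -0.2, 11.0]
grip_width: 0.0004
```

Emit:
{"name": "jog_arm", "arguments": {"deltas": [{"fingers": 0, "rotation": [0, 0, 0], "xyz": [0, 0.016, 0.001]}, {"fingers": 0, "rotation": [0, 0, 0], "xyz": [0, 0.016, 0.001]}, {"fingers": 0, "rotation": [0, 0, 0], "xyz": [0, 0, 0]}]}}

```text
time: 9.3
tcp_pos: [0.4409, 0.0015, 0.044]
ee_rot: [-90.0, -0.0, 83.9]
contact_force: [-2.5, 0.8, 11.2]
grip_width: 0.0006
```

Emit:
{"name": "jog_arm", "arguments": {"deltas": [{"fingers": 0, "rotation": [0, 0, 0], "xyz": [0, 0.016, 0]}, {"fingers": 0, "rotation": [0, 0, 0], "xyz": [0, 0, 0]}]}}

```text
time: 9.5
tcp_pos: [0.4408, 0.0015, 0.0429]
ee_rot: [-90.0, -0.0, 83.9]
contact_force: [-1.4, -0.2, 5.8]
grip_width: 0.0003
```

Emit:
{"name": "jog_arm", "arguments": {"deltas": [{"fingers": 0, "rotation": [0, 0, 0], "xyz": [0, 0.016, 0]}, {"fingers": 0, "rotation": [0, 0, 0], "xyz": [0, 0, 0]}]}}

```text
time: 9.7
tcp_pos: [0.4407, 0.0015, 0.042]
ee_rot: [-90.0, -0.0, 83.9]
contact_force: [-0.8, -0.0, 3.0]
grip_width: 0.0004
```

Emit:
{"name": "jog_arm", "arguments": {"deltas": [{"fingers": 0, "rotation": [0, 0, 0], "xyz": [0, 0.016, 0]}, {"fingers": 0, "rotation": [0, 0, 0], "xyz": [0, 0, 0]}]}}

```text
time: 9.9
tcp_pos: [0.4408, 0.0015, 0.041]
ee_rot: [-90.0, 0.0, 83.9]
contact_force: [-0.0, 0.3, 0.8]
grip_width: 0.0005
```

The force dropped from 11 N to about 1 N near z = 42 mm, so the catches have snapped. Next are the buffers.

Emit:
{"name": "jog_arm", "arguments": {"deltas": [{"fingers": 0, "rotation": [0, 0, 0], "xyz": [0, 0.016, 0]}, {"fingers": 0, "rotation": [0, 0, 0], "xyz": [0, 0.016, 0]}, {"fingers": 0, "rotation": [0, 0, 0], "xyz": [0, 0.016, 0]}, {"fingers": 0, "rotation": [0, 0, 0], "xyz": [0, 0, 0]}]}}

```text
time: 10.3
tcp_pos: [0.4409, 0.0014, 0.0387]
ee_rot: [-90.0, 0.0, 83.9]
contact_force: [1.0, -0.8, 0.4]
grip_width: 0.0006
```

Emit:
{"name": "jog_arm", "arguments": {"deltas": [{"fingers": 0, "rotation": [0, 0, 0], "xyz": [0, 0.016, 0]}, {"fingers": 0, "rotation": [0, 0, 0], "xyz": [0, 0.016, 0]}, {"fingers": 0, "rotation": [0, 0, 0], "xyz": [0, 0, 0]}]}}

```text
time: 10.6
tcp_pos: [0.441, 0.0015, 0.0373]
ee_rot: [-90.0, -0.0, 83.9]
contact_force: [-0.5, 0.4, 2.7]
grip_width: 0.0004
```

Emit:
{"name": "jog_arm", "arguments": {"deltas": [{"fingers": 0, "rotation": [0, 0, 0], "xyz": [0, 0.016, 0]}, {"fingers": 0, "rotation": [0, 0, 0], "xyz": [0, 0, 0]}]}}

```text
time: 10.8
tcp_pos: [0.441, 0.0014, 0.0365]
ee_rot: [-90.0, -0.0, 83.9]
contact_force: [-0.7, -0.7, 4.7]
grip_width: 0.0005
```

Emit:
{"name": "jog_arm", "arguments": {"deltas": [{"fingers": 0, "rotation": [0, 0, 0], "xyz": [0, 0.012, 0]}, {"fingers": 0, "rotation": [0, 0, 0], "xyz": [0, 0, 0]}]}}

```text
time: 11.0
tcp_pos: [0.441, 0.0015, 0.0362]
ee_rot: [-90.0, -0.0, 83.9]
contact_force: [-2.4, 0.5, 12.4]
grip_width: 0.0008
```

Emit:
{"name": "jog_arm", "arguments": {"deltas": [{"fingers": 0, "rotation": [0, 0, 0], "xyz": [0, 0.012, 0]}, {"fingers": 0, "rotation": [0, 0, 0], "xyz": [0, 0, 0]}]}}

```text
time: 11.2
tcp_pos: [0.4411, 0.0015, 0.0361]
ee_rot: [-90.0, -0.0, 83.9]
contact_force: [-4.5, 0.8, 21.3]
grip_width: 0.0003
```

Emit:
{"name": "jog_arm", "arguments": {"deltas": [{"fingers": 0, "rotation": [0, 0, 0], "xyz": [0, 0.012, 0]}, {"fingers": 0, "rotation": [0, 0, 0], "xyz": [0, 0, 0]}]}}

```text
time: 11.4
tcp_pos: [0.4411, 0.0015, 0.0359]
ee_rot: [-90.0, -0.1, 83.9]
contact_force: [-7.8, -0.8, 31.6]
grip_width: 0.0003
```

It is on the hard stop: the force climbs steeply while z stays at 36 mm. I'll ease back into the 8–20 N band.

Emit:
{"name": "jog_arm", "arguments": {"deltas": [{"fingers": 0, "rotation": [0, 0, 0], "xyz": [0, -0.015, 0]}, {"fingers": 0, "rotation": [0, 0, 0], "xyz": [0, 0, 0]}, {"fingers": 0, "rotation": [0, 0, 0], "xyz": [0, 0, 0]}, {"fingers": 0, "rotation": [0, 0, 0], "xyz": [0, 0, 0]}]}}

```text
time: 11.8
tcp_pos: [0.4411, 0.0014, 0.0361]
ee_rot: [-90.0, -0.0, 83.9]
contact_force: [-3.7, -0.7, 18.8]
grip_width: 0.0005
```

```bash
python3 st.py 9; python3 - <<'E'
from workcell import *
import cv2
im=read_camera('wrist'); cv2.imwrite("pics/w9.png",im[:,:,::-1])
im=read_camera('top'); cv2.imwrite("pics/t9.png",cv2.resize(im[225:365,260:460,::-1],None,fx=3.5,fy=3.5,interpolation=cv2.INTER_CUBIC))
E
```

```text
t 11.80 u 148.7 lat -0.4 z 36.1 mm F along u 3.6 z 18.8 [-9.003e+01 -4.000e-02  8.392e+01]
```

View pics/s9.png

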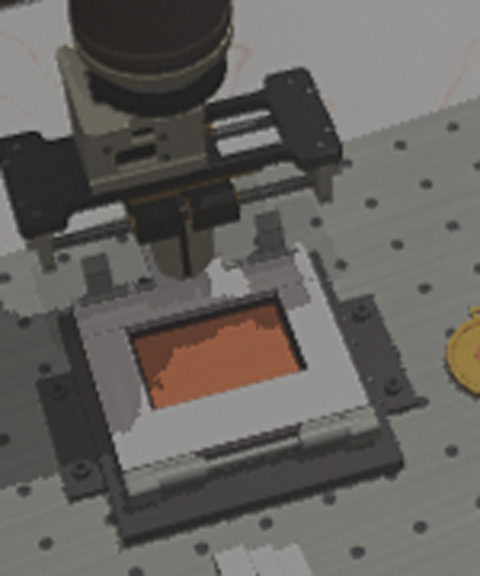

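View pics/w9.png

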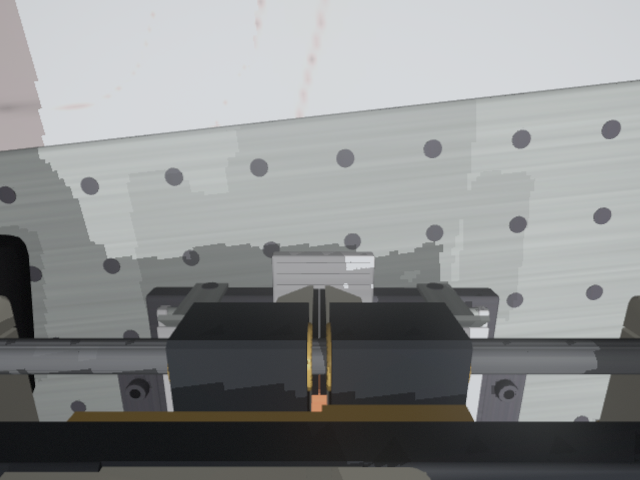

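View pics/t9.png

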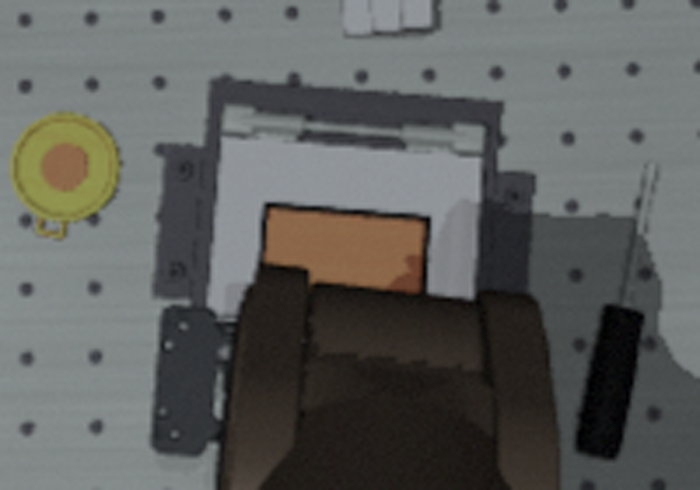

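The wrist view shows both catches lying over the bar, symmetrically at about (205,295) and (440,295). The frame is level in the top view. The TCP is at z = 36.1 mm against 36.0 mm expected at angle 0, and the force is a steady 19 N. The three bystanders are where they were.

```bash
python3 -c "
from workcell import *
s=state();print(s['time'],s['contact_force'])
print(finish_job())"
```

```text
11.95 [-3.67938006 -0.31375583 18.02253542]
the job is handed in; nothing more can be done
None
```

I closed the hold-down frame, latched it under both catches, and handed the job in at about 12 s with the fingers still pressing it down. No verdict is reported, so the checks below are my own readings.

- **Lowering:** I followed the frame's arc with shut fingers from about 1.1 rad. I slowed before the catches and rested on them at 5–6 N for about 0.3 s.
- **Snap:** the push climbed to about 11 N, then fell to about 1 N as the catches snapped over, at about 0.045 rad estimated from the finger height.
- **Stop:** the buffers took up from about 39 mm finger height, and the frame reached its hard stop at 36.1 mm (36.0 expected). I pressed briefly to 32 N to confirm the stop, then eased back.
- **Last checks:** the final push was about 18 N vertically, plus about 4 N sideways. The pictures show both catches over the bar and the medal, screwdriver and gauge where they were. No check failed or disagreed, but I only judged the catches' return and the frame angle from pictures, finger height and force, because the joints cannot be read directly.

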